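# Stack the filter cassettes and hold the spring gauge on the red dot

## Task

Lay the blue filter cassette squarely on the grey metal base plate, inside its black outline, then the white cassette squarely on top of the blue one with its red dot up. Then take the orange spring gauge out of its grey stand and hold it upright with its stylus tip on the red dot, pressed lightly so that the stylus is about half way in, never pushing hard. Finish like that, still gripping the gauge and pressing; leave the bottles, the steel can and the mouse where they stand.

Things in the scene. Friction and masses are not known exactly. Their poses are not given: they have to be found in the camera images.
- plate: fixed grey metal base plate, 150 x 88 x 20 mm (x, y, z), lying on the bench with a thin printed black outline of a cassette (117 x 63 mm) centred on its top. Origin: centre of its underside; its top is 20 mm higher; x along its length, z up
- blue: loose blue filter cassette, a flat rigid box 112 x 58 x 20 mm with a grey band round its sides and small black ports on top, about 0.2 kg. Origin: centre of its underside; x along its length (either way round will do), z up. Can be gripped across its 58 mm width from above
- white: loose white filter cassette of the same make and size, 112 x 58 x 20 mm, about 0.2 kg, with a red dot on top. Origin: centre of its underside; x along its length (either way round will do), z up; the dot lies 22 mm from its centre along +x. Lies dot up from the start
- dot (a point): centre of the red dot, 16 mm in diameter, printed on the top face of the white cassette (20 mm above its underside). The stylus tip must end on this dot
- stand: fixed grey stand, a block 70 x 70 x 60 mm with an upright through hole of 19 mm in its middle that holds the gauge upright; lift the gauge 60 mm or more to clear it. Origin: centre of its underside
- gauge: loose orange hand gauge, 0.13 kg, upright in the stand; z up along it, origin: centre of its nose's lower end. Steel nose 16 mm diameter, z 0 to 40 mm; orange grip body 26 x 26 mm square, z 40 to 110, sides facing its x and y (display on +x), flat black cap to z 114. In the stand its shoulder rests on the stand's top: origin 20 mm above the bench; nose and stylus hang free in the hole.
- stylus (a joint): how far the gauge's spring stylus is pushed in, m: 0 free, 0.012 fully in (hard stop). The spring pushes back with 0.8 N at the start of travel plus 0.4 N per mm. The stylus is a 6 mm round steel rod with a ball end, standing 14 mm out of the nose along the gauge's -z when free; half way in is 0.006
- tip (a point): the very end of the stylus's ball tip (on the gauge's axis, 14 mm below the gauge's origin when free; moves in with the stylus)
- bottle_blue: bystander: glass bottle with blue cap, 72 mm diameter, 170 mm tall. Origin: centre of its underside
- bottle_white: bystander: clear bottle with white cap, 60 mm diameter, 140 mm tall. Origin: centre of its underside
- can: bystander: steel can with a side handle, 84 mm diameter, 100 mm tall. Origin: centre of its underside
- mouse: bystander: black computer mouse, 100 x 60 x 22 mm. Origin: centre of its underside
Not all that is in view belongs to the job. Of the things that look like the gauge, the largest one is meant. What is shaped like the white but yellow is not meant.

How it is judged:
By the outcome, as a careful person would: the job done as asked, in the order asked, and still so for the second after the job is handed in, while the arm keeps its last pose, push and grip.
It also fails if it takes over 72 s, if anything falls off the work surface, if the arm or the gripper's body presses on something with over 40 N, if the wrist force passes 120 N, or if a joint passes its speed limit or range.

## Robot

A 6-joint arm with a two-finger parallel gripper is mounted at the origin on the work surface. World frame = base frame: x ahead of the robot, y to its left, z up, the work surface at z = 0. Lengths are in m, angles in rad, forces in N, time in s.
With the tool pointing down it reaches from about 0.25 to 0.8 m from the base axis. Payload 3.9 kg.
Tool frame: the origin (TCP) lies on the centre line of the jaws, within the pads' length; the fingertips stand 17 mm ahead of it and the grasp point (between the pads) lies 2 mm behind it; x points along the fingers, y is the direction in which the jaws open and shut, and the axes are right-handed (so a half turn about x gives the same grasp; the last joint's range is limited). The gripper opens to 85 mm and grips with 20 to 120 N. Pads are 22 mm wide; open, the fingers measure 114 mm over their backs; the gripper's body (76 mm by 85 mm) begins 54 mm behind the grasp point. The pads swing forward as they close: fully open they stand 13 mm farther back than shut.
Start: joints at [1.301, 0.26, -0.138, 1.173, 0, 1.571], TCP at [0.14, 0.506, 0.248] pointing down, gripper open.
Joint ranges: [-2.78, 2.78], [-0.83, 1.72], [-1.28, 1.37], [-1.9, 2.12], [-1.57, 1.48], [-3.14, 3.14]. Speed limits (rad/s): [2.57, 2.57, 3.14, 3.14, 3.14, 3.14].

## Interface

Orientations are given as [roll, pitch, yaw] about the fixed x, y, z axes, in that order (R = Rz(yaw) Ry(pitch) Rx(roll)).
In Python, from plant import env gives the robot as it stands.
- The arm moves only by the tool servo_tool, never from a script. Its argument "rows" is a list of rows, each an object with "dr": the turn, a rotation vector about the world's x, y, z in degrees, a list of three; "offset": the shift along the world's x, y, z in m, a list of three; "grip": the opening, from 0 (shut) to 1 (fully open). In form: [{"dr": [rx, ry, rz], "offset": [x, y, z], "grip": grip}, ...]. A call has 1 to 12 rows; each row is the pose to reach, as a shift and turn from the pose commanded when the call began; what a row does not reach only later rows make up. A row lasts 1/10 s, in which the tool goes at most 50 mm and 8.59 degrees, less where a joint would pass 70% of its speed; a pose out of reach is approached as far as the arm can. A call with a gripper value outside its range is refused whole. The fingers move at their own pace and stop on an object; the grip force is fixed at half the most. Time passes only in rows, so rows that repeat a pose let the fingers close. It gives the time, the measured TCP pose, the force and the opening at its end, in the units of the state.
- env.observe(): the state, without advancing time (a new reading comes with each control period).
- env.capture(name): name is "side" or "top" or "wrist"; returns the picture (384x512x3 uint8, red, green, blue); there is no depth.
- env.camera_model(name): a dict with "fx", "fy", "cx", "cy" (pixels), "R" (3x3) and "t" (3): a world point X has camera coordinates R X + t. Camera axes: x right, y down, z forward; pixel columns grow to the right and rows downward; lengths in m; the calibration is good to about 2 mm. A picture is of the moment at which its call begins: read the wrist's pose just before it. camera_model takes no time and is no camera call; for the wrist camera it gives the pose at the moment of the call.
- env.finish_job(): hands the job in, once; it reports no verdict.
The state is a dict: "time": time; "joint_positions": joint angles; "qd": joint speeds; "effort": joint torques, N m; "tool_pos": TCP position; "eef_rot": TCP orientation; "contact_force": force on the tool from outside, world axes, zero at the start; "torque": the same for the moment, N m; "width": opening from 0.0 (shut) to 1.0 (fully open).
Only numpy, scipy, OpenCV 4.12 (cv2) and the standard library are available. Lean on these libraries where they do the work, as an engineer would, in place of code of your own. Each camera call takes 0.05 s, during which the arm holds its last target. There are 200 camera calls.

## Working session

There is one attempt and no reset: what is moved stays moved. The work goes in short steps, Python scripts to look and compute and a tool call to move; the robot and the scene stay as the last step left them, time stands still between calls to the robot, and variables do not carry over. Pictures are saved under pics/ and viewed, about 8 in all and at most 12, crops included, and the job is handed in when it is done.

Besides the shell and the picture viewer there is one more tool, called after "Emit:" as name(argument=value, ...) on one line, values as JSON. servo_tool: Moves the arm, as the interface text tells. Its arguments: {"type":"object","properties":{"rows":{"type":"array"}},"required":["rows"]}

```bash
mkdir -p pics; ls; cat > h.py <<'E'
import numpy as np, cv2
from plant import env
def ray(m,u,v,z):
    R=np.array(m["R"]);t=np.array(m["t"])
    c=-R.T@t; d=R.T@np.array([(u-m["cx"])/m["fx"],(v-m["cy"])/m["fy"],1.])
    return c+d*(z-c[2])/d[2]
def proj(m,X):
    p=np.array(m["R"])@np.array(X)+np.array(m["t"])
    return m["fx"]*p[0]/p[2]+m["cx"], m["fy"]*p[1]/p[2]+m["cy"]
E
python3 - <<'E'
from h import *
print(env.observe())
for n in("top","side","wrist"):
    m=env.camera_model(n); a=env.capture(n)
    cv2.imwrite(f"pics/{n}0.png",cv2.cvtColor(a,cv2.COLOR_RGB2BGR)); print(n,m)
a=cv2.imread("pics/top0.png"); cv2.imwrite("pics/top0b.png",cv2.resize(a,(800,600),interpolation=cv2.INTER_CUBIC))
E
```

```text
pics
{'time': 0.0, 'joint_positions': array([ 1.30098081e+00,  2.60702078e-01, -1.39368035e-01,  1.17266911e+00,
       -1.75215882e-05,  1.57078544e+00]), 'qd': array([ 7.84488157e-04, -7.45527285e-04,  9.47997246e-04,  1.71960554e-03,
       -2.56303260e-05,  2.02713587e-04]), 'effort': array([-5.77395531e-04, -4.05675566e+01,  2.53923225e+01,  1.88756461e-02,
       -1.45583372e-04,  5.05968302e-06]), 'tool_pos': array([0.13977709, 0.50539416, 0.24745577]), 'eef_rot': array([-1.56178919,  1.56885335, -1.8315938 ]), 'contact_force': array([-0.93252206, -0.16341312,  1.0908139 ]), 'torque': array([-0.03127021,  0.02302655,  0.0149524 ]), 'width': 0.9984317380220117}
top {'fx': 384.0765342115331, 'fy': 384.0765342115331, 'cx': 251.27952062252942, 'cy': 195.9971082601222, 'R': array([[-0.12665587, -0.99192716,  0.0062285 ],
       [-0.97185312,  0.12283036, -0.20103285],
       [ 0.19864489, -0.03151518, -0.9795647 ]]), 't': array([0.06394121, 0.56721254, 1.09815011])}
side {'fx': 371.76890296149924, 'fy': 371.76890296149924, 'cx': 259.3836668770004, 'cy': 184.3180009764848, 'R': array([[ 0.75381006, -0.65708966,  0.00189316],
       [-0.35470144, -0.40933368, -0.84061455],
       [ 0.55313406,  0.6329922 , -0.54163049]]), 't': array([-0.41510151,  0.22358363,  0.8511257 ])}
wrist {'fx': 321.8938341028052, 'fy': 321.8938341028052, 'cx': 246.6495066965681, 'cy': 192.6978373721435, 'R': array([[ 0.26667041,  0.96378421, -0.00262554],
       [ 0.92452197, -0.25503534,  0.28322447],
       [ 0.27229767, -0.07795496, -0.95905005]]), 't': array([-0.52381026, -0.03699902,  0.3794555 ])}
```

View pics/top0b.png

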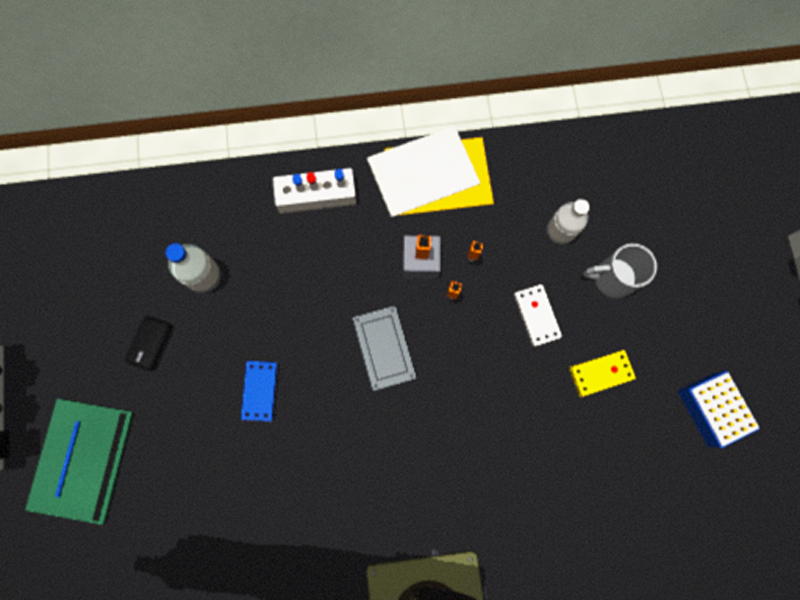

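View pics/side0.png

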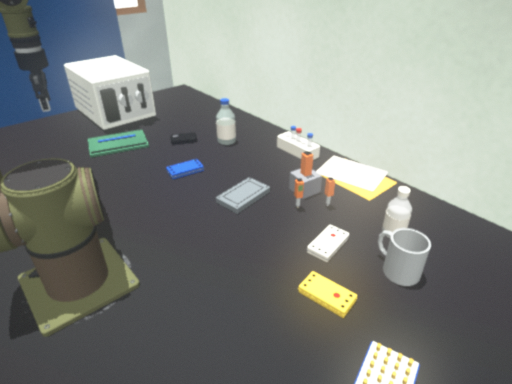

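The top view (800x600) shows blue at (259,391), the plate at (384,347) and white at (538,315) with its dot at (534,304). The stand and gauge are at (423,252), with two small decoy gauges at (476,250) and (455,290). The yellow decoy is at (603,373). Next I'll segment these.

```bash
cat > seg.py <<'E'
from h import *
def rects(name,img,m,box,mask,z):
    """min-area rect of mask in box -> world centre, size, yaw of long side"""
    x0,y0,x1,y1=box; k=np.zeros(mask.shape,np.uint8); k[y0:y1,x0:x1]=mask[y0:y1,x0:x1]*255
    n,l,s,c=cv2.connectedComponentsWithStats(k); i=1+np.argmax(s[1:,4])
    cs,_=cv2.findContours((l==i).astype(np.uint8),cv2.RETR_EXTERNAL,cv2.CHAIN_APPROX_NONE)
    W=np.array([ray(m,*p[0],z)[:2] for p in cs[0]],np.float32)
    (cx,cy),(w,h),a=cv2.minAreaRect(W*1000)
    if w<h: w,h,a=h,w,a+90
    a=(a+90)%180-90
    print(name,"c",round(cx,1),round(cy,1),"size",round(w,1),round(h,1),"yaw",round(a,1),"px",s[i,4])
    return cx/1000,cy/1000,a
E
python3 - <<'E'
from seg import *
a=cv2.imread("pics/top0.png").astype(int); m=env.camera_model("top")
b,g,r=a[...,0],a[...,1],a[...,2]
rects("blue",a,m,(145,220,190,280),(b>120)&(r<90),.02)
rects("white",a,m,(320,175,370,230),(b>120),.02)
rects("dot",a,m,(325,180,360,225),(r>140)&(b<110),.02)
rects("plate",a,m,(220,190,272,255),(b>75),.02)
rects("stand",a,m,(250,145,290,180),(b>75)|(r>100),.06)
rects("gaugecap",a,m,(250,145,290,180),(r>90)&(b<60),.134)
rects("mouse",a,m,(75,195,115,240),(g>200),.022)
print(a[160:166,265:280].tolist()[3][:4])
for n,u,v,z in(("bb",176/1.5625,252/1.5625,.17),("bw",581/1.5625,206/1.5625,.14),("can",632/1.5625,262/1.5625,.1),("smallA",476/1.5625,243/1.5625,.08),("smallB",455/1.5625,283/1.5625,.08)): print(n,ray(m,u,v,z).round(3))
c=cv2.imread("pics/top0.png")[135:265,145:375]; cv2.imwrite("pics/c1.png",cv2.resize(c,None,fx=3.4,fy=3.4,interpolation=cv2.INTER_CUBIC))
E
```

```text
blue c 447.1 269.7 size 113.5 59.3 yaw -10.2 px 729
white c 526.3 -292.6 size 114.8 60.7 yaw 10.7 px 688
dot c 549.2 -290.5 size 9.2 8.7 yaw -53.0 px 11
plate c 499.8 19.4 size 151.8 89.8 yaw 8.7 px 1440
stand c 670.2 -77.1 size 73.4 70.8 yaw -7.5 px 521
gaugecap c 659.6 -74.9 size 44.9 25.6 yaw -13.8 px 102Traceback (most recent call last):
  File "<stdin>", line 10, in <module>
  File "seg.py", line 5, in rects
    n,l,s,c=cv2.connectedComponentsWithStats(k); i=1+np.argmax(s[1:,4])
                                                     ~~~~~~~~~^^^^^^^^^
    return _wrapfunc(a, 'argmax', axis=axis, out=out, **kwds)
    return bound(*args, **kwds)
ValueError: attempt to get argmax of an empty sequence
```

```bash
cat >> h.py <<'E'
from scipy.spatial.transform import Rotation as Ro
def st():
    s=env.observe(); R=Ro.from_euler("xyz",s["eef_rot"]).as_matrix()
    print("t",round(s["time"],2),"pos",s["tool_pos"].round(4),"x",R[:,0].round(3),"y",R[:,1].round(3),"yaw_y",np.degrees(np.arctan2(R[1,1],R[0,1])).round(2),"F",s["contact_force"].round(1),"w",round(s["width"],3),"q",s["joint_positions"].round(2)); return s,R
E
python3 - <<'E'
from h import *
st(); m=env.camera_model("wrist"); print((-m["R"].T@m["t"]).round(3))
m=env.camera_model("top")
for n,u,v,z in(("bb",176/1.5625,252/1.5625,.17),("bw",581/1.5625,206/1.5625,.14),("can",632/1.5625,262/1.5625,.1),("smallA",476/1.5625,243/1.5625,.08),("smallB",455/1.5625,283/1.5625,.08)): print(n,ray(m,u,v,z).round(3))
E
```

```text
t 0.15 pos [0.1398 0.5055 0.2477] x [-0.    -0.001 -1.   ] y [ 0.267  0.964 -0.002] yaw_y 74.54 F [ 0.9 -0.2  1.3] w 1.0 q [ 1.3   0.26 -0.14  1.17 -0.    1.57]
[0.071 0.525 0.373]
bb [0.693 0.362 0.17 ]
bw [ 0.698 -0.376  0.14 ]
can [ 0.59  -0.465  0.1  ]
smallA [ 0.67  -0.183  0.08 ]
smallB [ 0.596 -0.131  0.08 ]
```

Emit:
servo_tool(rows=[{"dr": [0, 0, 1], "offset": [0.038, -0.029, -0.005], "grip": 1}, {"dr": [0, 0, 2], "offset": [0.077, -0.059, -0.012], "grip": 1}, {"dr": [0, 0, 3], "offset": [0.115, -0.088, -0.018], "grip": 1}, {"dr": [0, 0, 4], "offset": [0.153, -0.118, -0.025], "grip": 1}, {"dr": [0, 0, 5], "offset": [0.19, -0.147, -0.03], "grip": 1}, {"dr": [0, 0, 5.3], "offset": [0.23, -0.176, -0.035], "grip": 1}, {"dr": [0, 0, 5.3], "offset": [0.268, -0.206, -0.04], "grip": 1}, {"dr": [0, 0, 5.3], "offset": [0.307, -0.235, -0.05], "grip": 1}, {"dr": [0, 0, 5.3], "offset": [0.307, -0.235, -0.05], "grip": 1}, {"dr": [0, 0, 5.3], "offset": [0.307, -0.235, -0.05], "grip": 1}, {"dr": [0, 0, 5.3], "offset": [0.307, -0.235, -0.05], "grip": 1}, {"dr": [0, 0, 5.3], "offset": [0.307, -0.235, -0.05], "grip": 1}])

```text
time: 1.35
tool_pos: [0.4459, 0.2719, 0.1985]
eef_rot: [2.564, 1.571, 2.388]
contact_force: [0.3, 1.3, 0.3]
width: 1.0
```

```bash
cat > w.py <<'E'
from seg import *
import sys
st(); m=env.camera_model("wrist"); a=env.capture("wrist")
cv2.imwrite(f"pics/{sys.argv[1]}.png",cv2.cvtColor(a,cv2.COLOR_RGB2BGR))
np.save("m_"+sys.argv[1]+".npy",m,allow_pickle=True)
r,g,b=[a[...,i].astype(int) for i in range(3)]
F=(0,0,512,384)
try: rects("blue",a,m,F,(b>110)&(r<90),.02)
except Exception as e: print(e)
E
python3 w.py w1
```

```text
t 1.35 pos [0.4459 0.2719 0.1985] x [-0.  0. -1.] y [0.174 0.985 0.   ] yaw_y 79.96 F [0.3 1.3 0.3] w 1.0 q [ 0.55  0.28 -0.24  1.05  0.    0.72]
blue c 446.7 269.9 size 110.6 58.2 yaw -10.3 px 3323
```

View pics/w1.png

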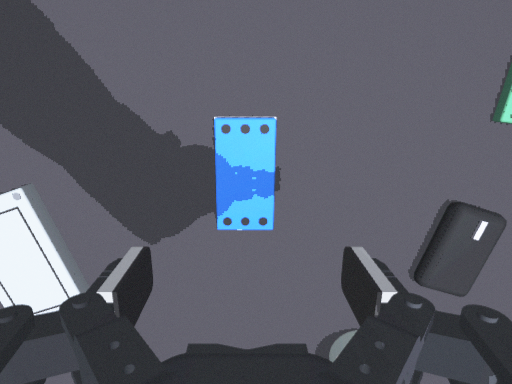

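Emit:
servo_tool(rows=[{"dr": [0, 0, -0.2], "offset": [0.0005, -0.0015, -0.04], "grip": 1}, {"dr": [0, 0, -0.2], "offset": [0.0005, -0.0015, -0.08], "grip": 1}, {"dr": [0, 0, -0.2], "offset": [0.0005, -0.0015, -0.12], "grip": 1}, {"dr": [0, 0, -0.2], "offset": [0.0005, -0.0015, -0.145], "grip": 1}, {"dr": [0, 0, -0.2], "offset": [0.0005, -0.0015, -0.165], "grip": 1}, {"dr": [0, 0, -0.2], "offset": [0.0005, -0.0015, -0.1765], "grip": 1}, {"dr": [0, 0, -0.2], "offset": [0.0005, -0.0015, -0.1765], "grip": 1}, {"dr": [0, 0, -0.2], "offset": [0.0005, -0.0015, -0.1765], "grip": 1}])

```text
time: 2.2
tool_pos: [0.4476, 0.2702, 0.0225]
eef_rot: [0.72, 1.57, 0.541]
contact_force: [0.7, -0.8, 0.8]
width: 1.0
```

```bash
python3 w.py w2
```

```text
t 2.2 pos [0.4476 0.2702 0.0225] x [ 0.001  0.001 -1.   ] y [0.179 0.984 0.001] yaw_y 79.7 F [ 0.7 -0.8  0.8] w 1.0 q [ 0.54  0.46 -0.5   0.61 -0.    0.72]
blue c 441.1 271.2 size 101.7 57.5 yaw -10.1 px 26370
```

Centred and clear of the bench, so I'll close the jaws.

Emit:
servo_tool(rows=[{"dr": [0, 0, 0], "offset": [0, 0, 0], "grip": 0.6}, {"dr": [0, 0, 0], "offset": [0, 0, 0], "grip": 0.55}, {"dr": [0, 0, 0], "offset": [0, 0, 0], "grip": 0.5}, {"dr": [0, 0, 0], "offset": [0, 0, 0], "grip": 0.3}, {"dr": [0, 0, 0], "offset": [0, 0, 0], "grip": 0.3}, {"dr": [0, 0, 0], "offset": [0, 0, 0], "grip": 0.3}, {"dr": [0, 0, 0], "offset": [0, 0, 0], "grip": 0.3}, {"dr": [0, 0, 0], "offset": [0, 0, 0.02], "grip": 0.3}, {"dr": [0, 0, 0], "offset": [0, 0, 0.05], "grip": 0.3}, {"dr": [0, 0, 0], "offset": [0, 0, 0.09], "grip": 0.3}, {"dr": [0, 0, 0], "offset": [0, 0, 0.09], "grip": 0.3}, {"dr": [0, 0, 0], "offset": [0, 0, 0.09], "grip": 0.3}])

```text
time: 3.45
tool_pos: [0.4481, 0.2698, 0.1127]
eef_rot: [0.741, 1.568, 0.56]
contact_force: [0.6, -1.2, -2.1]
width: 0.657
```

```bash
python3 w.py w3; python3 - <<'E'
from seg import *
m=np.load("m_w1.npy",allow_pickle=True).item()
a=cv2.imread("pics/w3.png"); b=cv2.imread("pics/c1.png"); cv2.imwrite("pics/w3b.png",a)
E
```

```text
t 3.45 pos [0.4481 0.2698 0.1127] x [ 0.002  0.001 -1.   ] y [0.18  0.984 0.002] yaw_y 79.63 F [ 0.6 -1.2 -2.1] w 0.657 q [ 0.54  0.35 -0.38  0.83  0.    0.72]
blue c 486.8 263.0 size 174.2 97.5 yaw -10.2 px 25855[ WARN:0@0.523] global loadsave.cpp:275 findDecoder imread_('pics/c1.png'): can't open/read file: check file path/integrity
```

View pics/w3.png

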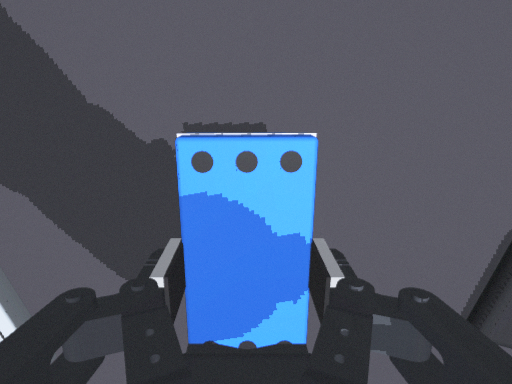

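Emit:
servo_tool(rows=[{"dr": [0, 0, 3], "offset": [0.015, -0.03, 0.025], "grip": 0.3}, {"dr": [0, 0, 6], "offset": [0.031, -0.06, 0.05], "grip": 0.3}, {"dr": [0, 0, 9], "offset": [0.05, -0.1, 0.07], "grip": 0.3}, {"dr": [0, 0, 12], "offset": [0.07, -0.14, 0.09], "grip": 0.3}, {"dr": [0, 0, 15], "offset": [0.09, -0.18, 0.09], "grip": 0.3}, {"dr": [0, 0, 18], "offset": [0.11, -0.215, 0.09], "grip": 0.3}, {"dr": [0, 0, 19], "offset": [0.124, -0.24, 0.09], "grip": 0.3}, {"dr": [0, 0, 19], "offset": [0.124, -0.24, 0.09], "grip": 0.3}, {"dr": [0, 0, 19], "offset": [0.124, -0.24, 0.09], "grip": 0.3}, {"dr": [0, 0, 19], "offset": [0.124, -0.24, 0.09], "grip": 0.3}])

```text
time: 4.5
tool_pos: [0.5701, 0.0301, 0.2004]
eef_rot: [2.913, 1.567, 3.064]
contact_force: [-0.3, -0.1, -1.5]
width: 0.657
```

```bash
python3 w.py w4; python3 - <<'E'
from seg import *
a=cv2.imread("pics/w4.png"); cv2.imwrite("pics/w4b.png",cv2.resize(a,(800,600),interpolation=cv2.INTER_CUBIC))
# in-hand: near edge mid in w3
m=np.load("m_w3.npy",allow_pickle=True).item()
for u in (180,247,314): print(ray(m,u,135,.1102).round(4))
E
```

```text
t 4.5 pos [0.5701 0.0301 0.2004] x [-0.003  0.    -1.   ] y [-0.151  0.989  0.001] yaw_y 98.67 F [-0.3 -0.1 -1.5] w 0.657 q [ 0.05  0.36 -0.11  1.1   0.   -0.1 ]
blue c 651.3 42.7 size 243.8 136.1 yaw 8.9 px 26349
[0.3865 0.2545 0.1102]
[0.3913 0.2804 0.1102]
[0.396  0.3063 0.1102]
```

View pics/w4b.png

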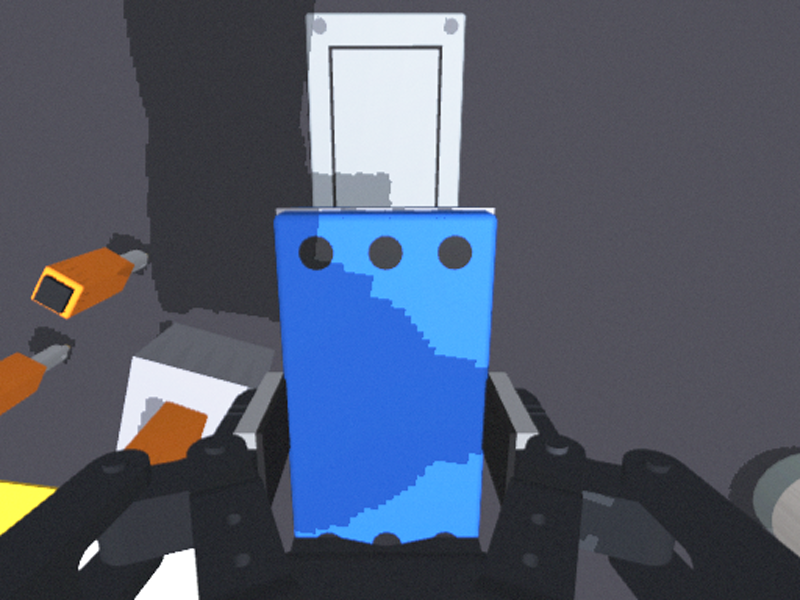

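```bash
python3 - <<'E'
from seg import *
m=np.load("m_w4.npy",allow_pickle=True).item(); k=1.5625
P=lambda u,v,z=.02: ray(m,(u+.5)/k-.5,(v+.5)/k-.5,z)[:2]
A,B,C,D=P(331,47),P(441,46),P(335,205),P(437,205)
n=np.linalg.norm(B-A); print("width",n)
for p,q in((A,C),(B,D)): d=q-p; print("side yaw",np.degrees(np.arctan2(d[1],d[0])))
d=((C-A)+(D-B)); d/=np.linalg.norm(d); L=(B-A)/n
print("near yaw",np.degrees(np.arctan2(L[1],L[0]))-90,"centre",((A+B)/2+d*.0585).round(4), "mid sides offset",((A+B)/2).round(4),((C+D)/2).round(4))
E1,E2=P(307,14.5),P(465,13.5); print("plate edge",np.linalg.norm(E2-E1),((E1+E2)/2+d*.075).round(4))
zt=.2004-.0025
q=P(385,211,zt); print("blue near mid",q.round(4),"centre",(q+d*.056).round(4))
E
```

```text
width 0.06075720872887894
side yaw 8.521143051646394
side yaw 8.83934961699056
near yaw 9.135115028591997 centre [0.5004 0.0197] mid sides offset [0.4426 0.0109] [0.528  0.0239]
plate edge 0.08585965160343205 [0.5009 0.0198]
blue near mid [0.5129 0.0213] centre [0.5683 0.0297]
```

Emit:
servo_tool(rows=[{"dr": [0, 0, 0], "offset": [-0.035, -0.005, -0.02], "grip": 0.3}, {"dr": [0, 0, 0], "offset": [-0.069, -0.0099, -0.05], "grip": 0.3}, {"dr": [0, 0, 0], "offset": [-0.069, -0.0099, -0.09], "grip": 0.3}, {"dr": [0, 0, 0], "offset": [-0.069, -0.0099, -0.125], "grip": 0.3}, {"dr": [0, 0, 0], "offset": [-0.069, -0.0099, -0.145], "grip": 0.3}, {"dr": [0, 0, 0], "offset": [-0.069, -0.0099, -0.154], "grip": 0.3}, {"dr": [0, 0, 0], "offset": [-0.069, -0.0099, -0.157], "grip": 0.3}, {"dr": [0, 0, 0], "offset": [-0.069, -0.0099, -0.1585], "grip": 0.3}, {"dr": [0, 0, 0], "offset": [-0.069, -0.0099, -0.1585], "grip": 0.3}, {"dr": [0, 0, 0], "offset": [-0.069, -0.0099, -0.1595], "grip": 0.3}, {"dr": [0, 0, 0], "offset": [-0.069, -0.0099, -0.1595], "grip": 0.3}])

```text
time: 5.65
tool_pos: [0.5036, 0.0197, 0.0433]
eef_rot: [-0.014, 1.568, 0.137]
contact_force: [1.2, 0.1, 0.2]
width: 0.662
```

```bash
python3 w.py w5
```

```text
t 5.65 pos [0.5036 0.0197 0.0433] x [ 0.003  0.    -1.   ] y [-0.15   0.989 -0.   ] yaw_y 98.64 F [1.2 0.1 0.2] w 0.662 q [ 0.04  0.4  -0.52  0.64  0.   -0.11]
blue c 507.2 20.1 size 119.1 66.1 yaw 8.9 px 26199
```

```bash
python3 - <<'E'
from seg import *
a=cv2.imread("pics/w5.png")[100:220,150:350]; cv2.imwrite("pics/w5b.png",cv2.resize(a,None,fx=4,fy=4,interpolation=cv2.INTER_CUBIC))
E
```

```text
(no output)
```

View pics/w5b.png

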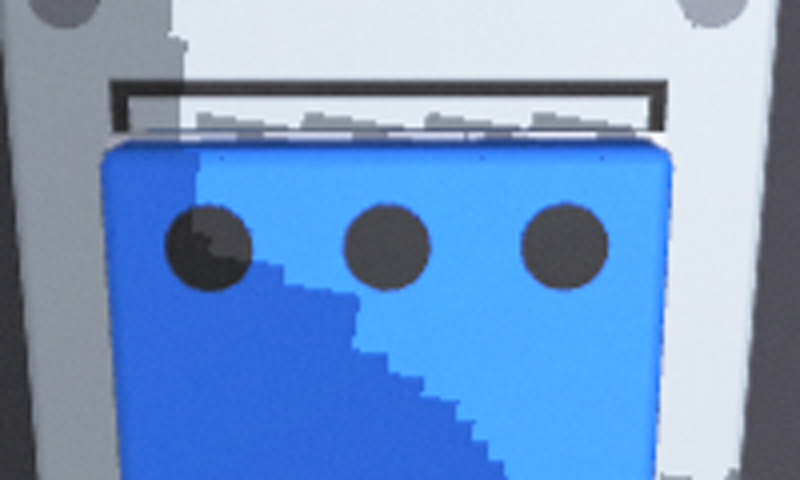

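```bash
python3 - <<'E'
from seg import *
m=np.load("m_w5.npy",allow_pickle=True).item()
P=lambda u,v,z=.02: ray(m,(u+.5)/4-.5+150,(v+.5)/4-.5+100,z)[:2]
d=np.array([np.cos(np.radians(8.7)),np.sin(np.radians(8.7))]);n=np.array([-d[1],d[0]])
for nm,u,v,z in(("out outer",388,81,.02),("out inner",388,96,.02),("L out",111,105,.02),("R out",667,105,.02),("top edge",388,147,.04),("bottom edge",388,132,.02),("TL",103,165,.04),("TR",671,165,.04),("botL",145,130,.02)):
    p=P(u,v,z); print(nm,(p@d*1000).round(1),(p@n*1000).round(1))
E
```

```text
out outer 438.6 -56.6
out inner 440.2 -56.6
L out 441.2 -88.1
R out 441.3 -25.0
top edge 443.6 -56.6
bottom edge 444.3 -56.6
TL 445.4 -85.0
TR 445.4 -28.5
botL 444.0 -84.4
```

Emit:
servo_tool(rows=[{"dr": [0, 0, 0], "offset": [0, 0, 0.003], "grip": 0.3}, {"dr": [0, 0, 0], "offset": [-0.0026, -0.0004, 0.003], "grip": 0.3}, {"dr": [0, 0, 0], "offset": [-0.0026, -0.0004, 0.003], "grip": 0.3}, {"dr": [0, 0, 0], "offset": [-0.0026, -0.0004, 0.001], "grip": 0.3}, {"dr": [0, 0, 0], "offset": [-0.0026, -0.0004, -0.0005], "grip": 0.3}, {"dr": [0, 0, 0], "offset": [-0.0026, -0.0004, -0.0005], "grip": 0.3}])

```text
time: 6.3
tool_pos: [0.4996, 0.0191, 0.0432]
eef_rot: [-0.025, 1.571, 0.126]
contact_force: [-4.5, -1.0, 12.5]
width: 0.654
```

```bash
python3 w.py w6;  python3 - <<'E'
from seg import *
a=cv2.imread("pics/w6.png"); b=cv2.imread("pics/w5.png")
for x in(b,a): print(x[115:142,240].tolist()[::1])
E
```

```text
t 6.3 pos [0.4996 0.0191 0.0432] x [ 0.  0. -1.] y [-0.15   0.989 -0.   ] yaw_y 98.64 F [-4.5 -1.  12.5] w 0.654 q [ 0.04  0.4  -0.53  0.64  0.   -0.11]
blue c 503.1 19.5 size 118.8 66.0 yaw 8.8 px 26226
[[241, 232, 224], [241, 233, 224], [241, 233, 224], [240, 231, 223], [220, 206, 196], [116, 108, 106], [66, 64, 66], [64, 65, 66], [69, 66, 66], [194, 182, 173], [236, 226, 219], [241, 232, 223], [240, 231, 223], [241, 232, 223], [240, 231, 223], [184, 172, 160], [162, 151, 141], [135, 114, 102], [152, 139, 133], [157, 121, 106], [140, 76, 48], [151, 73, 30], [222, 105, 44], [251, 138, 59], [253, 147, 62], [254, 156, 67], [255, 165, 70]]
[[244, 237, 228], [242, 234, 225], [243, 234, 226], [244, 237, 228], [243, 235, 226], [243, 235, 226], [243, 236, 228], [243, 236, 227], [243, 235, 227], [243, 234, 225], [243, 235, 226], [242, 234, 226], [243, 234, 226], [222, 211, 198], [116, 109, 105], [50, 47, 48], [47, 45, 46], [90, 70, 63], [152, 139, 133], [160, 125, 107], [145, 79, 53], [157, 73, 34], [230, 112, 50], [251, 135, 54], [254, 148, 63], [254, 159, 67], [255, 171, 72]]
```

Emit:
servo_tool(rows=[{"dr": [0, 0, 0], "offset": [0, 0, 0.003], "grip": 0.3}, {"dr": [0, 0, 0], "offset": [0.0009, 0.0001, 0.003], "grip": 0.3}, {"dr": [0, 0, 0], "offset": [0.0009, 0.0001, 0.003], "grip": 0.3}, {"dr": [0, 0, 0], "offset": [0.0009, 0.0001, 0.0015], "grip": 0.3}, {"dr": [0, 0, 0], "offset": [0.0009, 0.0001, 0.0003], "grip": 0.3}, {"dr": [0, 0, 0], "offset": [0.0009, 0.0001, 0.0003], "grip": 0.3}, {"dr": [0, 0, 0], "offset": [0.0009, 0.0001, 0.0003], "grip": 0.3}])

```text
time: 7.05
tool_pos: [0.5008, 0.0193, 0.0432]
eef_rot: [0.196, 1.57, 0.346]
contact_force: [-2.7, -0.9, 11.4]
width: 0.659
```

```bash
python3 w.py w7;  python3 - <<'E'
from seg import *
a=cv2.imread("pics/w7.png"); print(a[115:142,240,1].tolist())
E
```

```text
t 7.05 pos [0.5008 0.0193 0.0432] x [ 0.001  0.    -1.   ] y [-0.15   0.989  0.   ] yaw_y 98.64 F [-2.7 -0.9 11.4] w 0.659 q [ 0.04  0.4  -0.53  0.64  0.   -0.11]
blue c 504.3 19.8 size 118.9 65.9 yaw 8.9 px 26224
[235, 236, 235, 235, 236, 234, 234, 234, 235, 235, 235, 148, 74, 67, 67, 105, 222, 147, 207, 177, 99, 71, 111, 135, 146, 159, 169]
```

Emit:
servo_tool(rows=[{"dr": [0, 0, 0], "offset": [0, 0, 0], "grip": 0.75}, {"dr": [0, 0, 0], "offset": [0, 0, 0], "grip": 1}, {"dr": [0, 0, 0], "offset": [0, 0, 0], "grip": 1}, {"dr": [0, 0, 0], "offset": [0, 0, 0], "grip": 1}, {"dr": [0, 0, 0], "offset": [0, 0, 0], "grip": 1}, {"dr": [0, 0, 0], "offset": [0, 0, 0.02], "grip": 1}, {"dr": [0, 0, 0], "offset": [0, 0, 0.06], "grip": 1}, {"dr": [0, 0, 0], "offset": [0, 0, 0.1], "grip": 1}, {"dr": [0, 0, 0], "offset": [0, 0, 0.14], "grip": 1}, {"dr": [0, 0, 0], "offset": [0, 0, 0.157], "grip": 1}, {"dr": [0, 0, 0], "offset": [0, 0, 0.157], "grip": 1}, {"dr": [0, 0, 0], "offset": [0, 0, 0.157], "grip": 1}])

```text
time: 8.3
tool_pos: [0.5005, 0.0193, 0.1987]
eef_rot: [-3.141, 1.571, -2.99]
contact_force: [0.4, 0.7, 0.3]
width: 1.0
```

```bash
python3 w.py w8;  python3 - <<'E'
from seg import *
m=np.load("m_w8.npy",allow_pickle=True).item(); a=cv2.cvtColor(cv2.imread("pics/w8.png"),cv2.COLOR_BGR2RGB)
r,g,b=[a[...,i].astype(int) for i in range(3)]
rects("blue",a,m,(0,0,512,384),(b>110)&(r<90),.04)
rects("plate",a,m,(0,0,512,384),(b>90),.02)
E
```

```text
t 8.3 pos [0.5005 0.0193 0.1987] x [-0. -0. -1.] y [-0.15   0.989 -0.   ] yaw_y 98.64 F [0.4 0.7 0.3] w 1.0 q [ 0.04  0.25 -0.29  1.03 -0.   -0.11]
blue c 503.6 19.6 size 117.8 62.3 yaw 8.8 px 5531
blue c 498.7 18.9 size 110.1 58.2 yaw 8.8 px 5531
plate c 534.4 35.7 size 566.4 372.7 yaw -81.4 px 137265
```

Emit:
servo_tool(rows=[{"dr": [0, 0, 0.5], "offset": [0.003, -0.04, 0], "grip": 1}, {"dr": [0, 0, 1], "offset": [0.006, -0.08, 0], "grip": 1}, {"dr": [0, 0, 1.5], "offset": [0.01, -0.125, 0], "grip": 1}, {"dr": [0, 0, 2], "offset": [0.015, -0.17, 0], "grip": 1}, {"dr": [0, 0, 2], "offset": [0.019, -0.215, 0], "grip": 1}, {"dr": [0, 0, 2], "offset": [0.022, -0.26, 0], "grip": 1}, {"dr": [0, 0, 2], "offset": [0.026, -0.3, 0], "grip": 1}, {"dr": [0, 0, 2], "offset": [0.026, -0.312, 0], "grip": 1}, {"dr": [0, 0, 2], "offset": [0.026, -0.312, 0], "grip": 1}, {"dr": [0, 0, 2], "offset": [0.026, -0.312, 0], "grip": 1}, {"dr": [0, 0, 2], "offset": [0.026, -0.312, 0], "grip": 1}])

```text
time: 9.45
tool_pos: [0.5263, -0.2908, 0.1985]
eef_rot: [2.209, 1.569, 2.396]
contact_force: [-0.3, -0.3, -1.0]
width: 1.001
```

```bash
python3 w.py w9;  python3 - <<'E'
from seg import *
m=np.load("m_w9.npy",allow_pickle=True).item(); a=cv2.cvtColor(cv2.imread("pics/w9.png"),cv2.COLOR_BGR2RGB)
r,g,b=[a[...,i].astype(int) for i in range(3)]
rects("white",a,m,(180,80,320,260),(r>90)&(g>0),.02)
rects("dot",a,m,(180,80,320,260),(r>120)&(g<90),.02)
cv2.imwrite("pics/w9b.png",a[...,::-1])
E
```

```text
t 9.45 pos [ 0.5263 -0.2908  0.1985] x [-0.002  0.001 -1.   ] y [-0.186  0.982  0.002] yaw_y 100.74 F [-0.3 -0.3 -1. ] w 1.001 q [-0.51  0.42 -0.04  1.12  0.   -0.69]
attempt to get argmax of an empty sequence
white c 525.4 -293.2 size 112.9 58.6 yaw 10.4 px 6611
dot c 547.9 -289.3 size 13.8 13.4 yaw -79.3 px 160
```

View pics/w9.png

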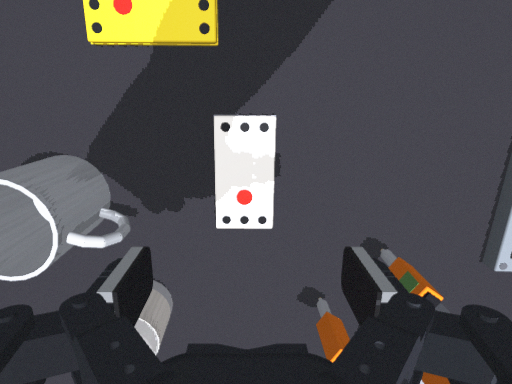

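Emit:
servo_tool(rows=[{"dr": [0, 0, -0.2], "offset": [0, -0.002, -0.04], "grip": 1}, {"dr": [0, 0, -0.2], "offset": [0, -0.002, -0.08], "grip": 1}, {"dr": [0, 0, -0.2], "offset": [0, -0.002, -0.12], "grip": 1}, {"dr": [0, 0, -0.2], "offset": [0, -0.002, -0.15], "grip": 1}, {"dr": [0, 0, -0.2], "offset": [0, -0.002, -0.168], "grip": 1}, {"dr": [0, 0, -0.2], "offset": [0, -0.002, -0.177], "grip": 1}, {"dr": [0, 0, -0.2], "offset": [0, -0.002, -0.177], "grip": 1}, {"dr": [0, 0, -0.2], "offset": [0, -0.002, -0.177], "grip": 1}, {"dr": [0, 0, -0.2], "offset": [0, -0.002, -0.177], "grip": 1}])

```text
time: 10.4
tool_pos: [0.528, -0.2951, 0.0237]
eef_rot: [-0.691, 1.568, -0.509]
contact_force: [0.5, -0.3, -0.4]
width: 0.995
```

Emit:
servo_tool(rows=[{"dr": [0, 0, 0], "offset": [0, 0, 0], "grip": 0.6}, {"dr": [0, 0, 0], "offset": [0, 0, 0], "grip": 0.55}, {"dr": [0, 0, 0], "offset": [0, 0, 0], "grip": 0.5}, {"dr": [0, 0, 0], "offset": [0, 0, 0], "grip": 0.3}, {"dr": [0, 0, 0], "offset": [0, 0, 0], "grip": 0.3}, {"dr": [0, 0, 0], "offset": [0, 0, 0], "grip": 0.3}, {"dr": [0, 0, 0], "offset": [0, 0, 0], "grip": 0.3}, {"dr": [0, 0, 0], "offset": [0, 0, 0.02], "grip": 0.3}, {"dr": [0, 0, 0], "offset": [0, 0, 0.06], "grip": 0.3}, {"dr": [0, 0, 0], "offset": [0, 0, 0.1], "grip": 0.3}, {"dr": [0, 0, 0], "offset": [0, 0, 0.14], "grip": 0.3}, {"dr": [0, 0, 0], "offset": [0, 0, 0.18], "grip": 0.3}])

```text
time: 11.6
tool_pos: [0.5262, -0.2945, 0.2036]
eef_rot: [2.493, 1.57, 2.675]
contact_force: [0.6, -1.1, -1.9]
width: 0.655
```

```bash
python3 w.py w10
```

```text
t 11.6 pos [ 0.5262 -0.2945  0.2036] x [-0.  0. -1.] y [-0.181  0.983  0.   ] yaw_y 100.43 F [ 0.6 -1.1 -1.9] w 0.655 q [-0.51  0.41 -0.03  1.13 -0.   -0.69]
attempt to get argmax of an empty sequence
```

Emit:
servo_tool(rows=[{"dr": [0, 0, -0.5], "offset": [0.006, 0.04, 0], "grip": 0.3}, {"dr": [0, 0, -1], "offset": [0.012, 0.085, 0], "grip": 0.3}, {"dr": [0, 0, -1.7], "offset": [0.018, 0.13, 0], "grip": 0.3}, {"dr": [0, 0, -1.7], "offset": [0.025, 0.175, 0], "grip": 0.3}, {"dr": [0, 0, -1.7], "offset": [0.031, 0.22, 0], "grip": 0.3}, {"dr": [0, 0, -1.7], "offset": [0.037, 0.265, 0], "grip": 0.3}, {"dr": [0, 0, -1.7], "offset": [0.046, 0.305, 0], "grip": 0.3}, {"dr": [0, 0, -1.7], "offset": [0.046, 0.3245, 0], "grip": 0.3}, {"dr": [0, 0, -1.7], "offset": [0.046, 0.3245, 0], "grip": 0.3}, {"dr": [0, 0, -1.7], "offset": [0.046, 0.3245, 0], "grip": 0.3}, {"dr": [0, 0, -1.7], "offset": [0.046, 0.3245, 0], "grip": 0.3}])

```text
time: 12.75
tool_pos: [0.5724, 0.0288, 0.2019]
eef_rot: [-2.53, 1.57, -2.378]
contact_force: [0.4, -0.2, -2.6]
width: 0.654
```

```bash
python3 w.py w11; python3 - <<'E'
from seg import *
a=cv2.imread("pics/w11.png")[0:170,150:350]; cv2.imwrite("pics/w11b.png",cv2.resize(a,None,fx=3.5,fy=3.5,interpolation=cv2.INTER_CUBIC))
E
```

```text
t 12.75 pos [0.5724 0.0288 0.2019] x [-0.001 -0.001 -1.   ] y [-0.151  0.989 -0.   ] yaw_y 98.68 F [ 0.4 -0.2 -2.6] w 0.654 q [ 0.05  0.36 -0.11  1.1  -0.   -0.1 ]
blue c 487.1 17.0 size 92.4 61.1 yaw 8.9 px 7089
```

View pics/w11b.png

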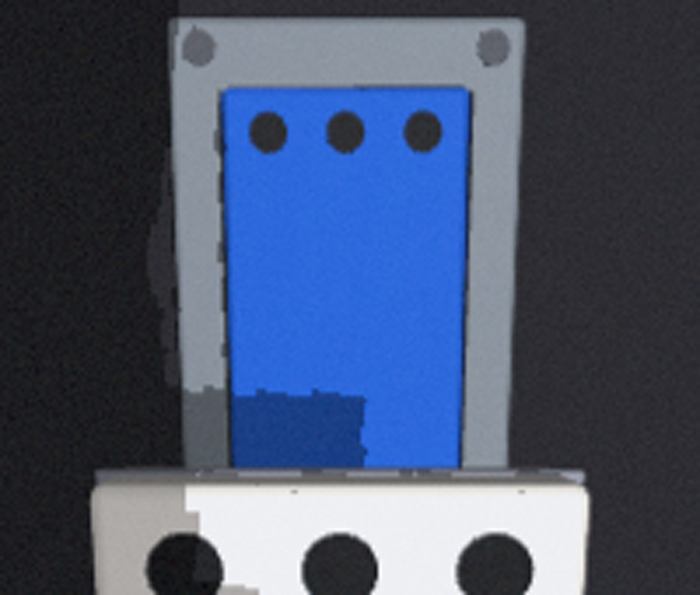

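```bash
python3 - <<'E'
from seg import *
m=np.load("m_w11.npy",allow_pickle=True).item()
P=lambda u,v,z=.02: ray(m,(u+.5)/3.5-.5+150,(v+.5)/3.5-.5,z)[:2]*1000
d=np.array([np.cos(np.radians(8.75)),np.sin(np.radians(8.75))]);n=np.array([-d[1],d[0]])
zt=.2019-.0022
for nm,u,v,z in(("plateL",170,19,.02),("plateR",525,19,.02),("blueL",221,88,.04),("blueR",471,88,.04),("blue lowL",231,465,.04),("blue lowR",462,465,.04),("white L",91,488,zt),("white R",589,488,zt),("white botL",97,471,zt-.02),("white botR",584,471,zt-.02)):
    p=P(u,v,z); print(nm,(p@d).round(1),(p@n).round(1))
for v in range(480,496,0+3): print(v,(P(340,v,zt)@d).round(1))
E
```

```text
plateL 422.6 -99.9
plateR 422.7 -13.7
blueL 441.7 -86.0
blueR 441.8 -28.4
blue lowL 527.6 -86.2
blue lowR 527.6 -27.9
white L 513.9 -86.6
white R 514.0 -30.5
white botL 514.1 -90.1
white botR 514.2 -26.9
480 513.0
483 513.4
486 513.7
489 514.0
492 514.4
495 514.7
```

Emit:
servo_tool(rows=[{"dr": [0, 0, 0], "offset": [-0.035, -0.005, -0.02], "grip": 0.3}, {"dr": [0, 0, 0], "offset": [-0.0714, -0.0096, -0.05], "grip": 0.3}, {"dr": [0, 0, 0], "offset": [-0.0714, -0.0096, -0.09], "grip": 0.3}, {"dr": [0, 0, 0], "offset": [-0.0714, -0.0096, -0.12], "grip": 0.3}, {"dr": [0, 0, 0], "offset": [-0.0714, -0.0096, -0.13], "grip": 0.3}, {"dr": [0, 0, 0], "offset": [-0.0714, -0.0096, -0.134], "grip": 0.3}, {"dr": [0, 0, 0], "offset": [-0.0714, -0.0096, -0.136], "grip": 0.3}, {"dr": [0, 0, 0], "offset": [-0.0714, -0.0096, -0.136], "grip": 0.3}, {"dr": [0, 0, 0], "offset": [-0.0714, -0.0096, -0.136], "grip": 0.3}, {"dr": [0, 0, 0], "offset": [-0.0714, -0.0096, -0.136], "grip": 0.3}])

```text
time: 13.8
tool_pos: [0.5022, 0.0203, 0.067]
eef_rot: [-0.132, 1.569, 0.021]
contact_force: [-0.4, 0.8, -1.5]
width: 0.66
```

```bash
python3 w.py w12; python3 - <<'E'
from seg import *
a=cv2.imread("pics/w12.png")[80:200,150:350]; cv2.imwrite("pics/w12b.png",cv2.resize(a,None,fx=4,fy=4,interpolation=cv2.INTER_CUBIC))
E
```

```text
t 13.8 pos [0.5022 0.0203 0.067 ] x [ 0.002  0.    -1.   ] y [-0.152  0.988 -0.   ] yaw_y 98.75 F [-0.4  0.8 -1.5] w 0.66 q [ 0.04  0.37 -0.5   0.7  -0.   -0.11]
blue c 447.4 10.9 size 63.5 3.6 yaw -81.3 px 691
```

View pics/w12b.png

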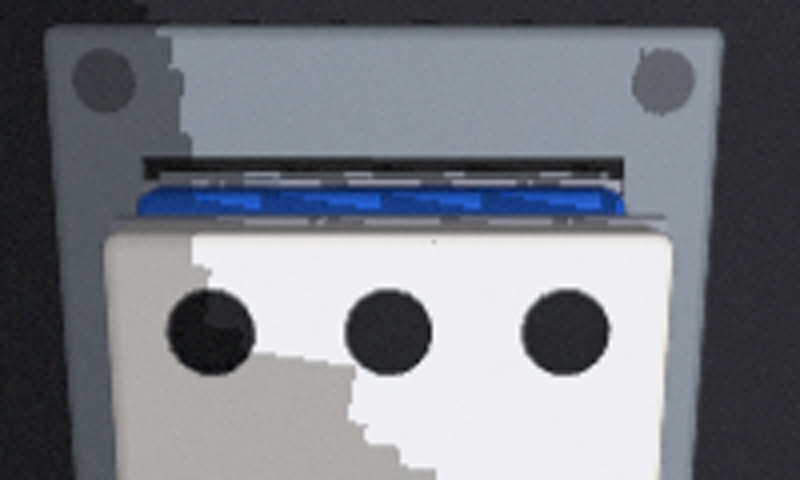

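```bash
python3 - <<'E'
from seg import *
m=np.load("m_w12.npy",allow_pickle=True).item()
P=lambda u,v,z=.02: ray(m,(u+.5)/4-.5+150,(v+.5)/4-.5+80,z)[:2]*1000
d=np.array([np.cos(np.radians(8.75)),np.sin(np.radians(8.75))]);n=np.array([-d[1],d[0]])
zt=.067-.0022
for nm,u,v,z in(("outlineL",143,160,.02),("outlineR",625,160,.02),("blueL",136,192,.04),("blueR",628,192,.04),("white L",104,240,zt),("white R",673,240,zt),("white bot",390,216,zt-.02)):
    p=P(u,v,z); print(nm,(p@d).round(1),(p@n).round(1))
E
```

```text
outlineL 438.7 -88.5
outlineR 438.7 -25.4
blueL 441.0 -85.7
blueR 441.0 -28.4
white L 443.5 -84.3
white R 443.5 -28.3
white bot 443.3 -56.1
```

Emit:
servo_tool(rows=[{"dr": [0, 0, 0], "offset": [-0.0017, -0.0008, 0], "grip": 0.3}, {"dr": [0, 0, 0], "offset": [-0.0017, -0.0008, 0], "grip": 0.3}, {"dr": [0, 0, 0], "offset": [-0.0017, -0.0008, -0.001], "grip": 0.3}, {"dr": [0, 0, 0], "offset": [-0.0017, -0.0008, -0.001], "grip": 0.3}, {"dr": [0, 0, 0], "offset": [-0.0017, -0.0008, -0.001], "grip": 0.3}])

```text
time: 14.35
tool_pos: [0.4996, 0.0194, 0.065]
eef_rot: [3.095, 1.571, -3.036]
contact_force: [-0.6, 0.9, -1.3]
width: 0.653
```

```bash
python3 w.py w13; cat > edge.py <<'E'
from seg import *
import sys
nm=sys.argv[1]; z=float(sys.argv[2])
m=np.load(f"m_{nm}.npy",allow_pickle=True).item(); a=cv2.imread(f"pics/{nm}.png").astype(int)
d=np.array([np.cos(np.radians(8.75)),np.sin(np.radians(8.75))]);n=np.array([-d[1],d[0]])
blue=(a[...,0]-a[...,2]>50); white=(a.min(2)>150)
x=a[100:150,270]; print(x.tolist())
ys,xs=np.nonzero(blue[80:200,150:350]); print("blue rows",ys.min()+80,ys.max()+80,"cols",xs.min()+150,xs.max()+150)
for v in range(128,148,2):
    L=[u for u in range(150,350) if a[v,u].min()>100]; print(v,min(L,default=0),max(L,default=0),(ray(m,246,v,z)[:2]@d*1000).round(1))
E
python3 edge.py w13 .0628
```

```text
t 14.35 pos [0.4996 0.0194 0.065 ] x [-0. -0. -1.] y [-0.152  0.988  0.   ] yaw_y 98.74 F [-0.6  0.9 -1.3] w 0.653 q [ 0.04  0.37 -0.5   0.7  -0.   -0.11]
attempt to get argmax of an empty sequence
[[161, 149, 140], [163, 152, 142], [162, 150, 141], [161, 151, 140], [161, 150, 141], [160, 147, 140], [159, 147, 140], [161, 149, 141], [163, 150, 142], [161, 150, 142], [161, 148, 142], [163, 150, 144], [158, 147, 139], [160, 148, 141], [160, 148, 141], [160, 147, 139], [160, 150, 142], [163, 149, 142], [161, 150, 140], [162, 148, 140], [158, 148, 139], [162, 149, 139], [163, 151, 141], [159, 146, 138], [160, 150, 141], [82, 76, 72], [38, 38, 38], [31, 27, 28], [29, 25, 28], [87, 81, 77], [85, 70, 64], [92, 83, 79], [88, 60, 47], [80, 55, 41], [112, 102, 97], [153, 140, 139], [117, 115, 115], [102, 103, 106], [155, 156, 160], [213, 217, 221], [229, 231, 234], [236, 239, 238], [243, 240, 238], [243, 240, 239], [243, 240, 239], [243, 239, 238], [245, 240, 239], [244, 240, 239], [244, 240, 239], [244, 241, 239]]Traceback (most recent call last):
  File "edge.py", line 8, in <module>
    ys,xs=np.nonzero(blue[80:200,150:350]); print("blue rows",ys.min()+80,ys.max()+80,"cols",xs.min()+150,xs.max()+150)
                                                              ~~~~~~^^
    return umr_minimum(a, axis, None, out, keepdims, initial, where)
ValueError: zero-size array to reduction operation minimum which has no identity
```

```bash
python3 - <<'E'
from seg import *
d=np.array([np.cos(np.radians(8.75)),np.sin(np.radians(8.75))]);n=np.array([-d[1],d[0]])
for nm,z,ro,rw in(("w12",.0648,119.8,139.5),("w13",.0625,124.8,138.7)):
    m=np.load(f"m_{nm}.npy",allow_pickle=True).item()
    a=cv2.imread(f"pics/{nm}.png").astype(int)
    print(nm,(ray(m,247,ro,.02)[:2]@d*1000).round(2),(ray(m,247,rw,z)[:2]@d*1000).round(2))
    # lateral: white edges at row 155, plate edges row 100
    g=a[155,:,1]; L=int(np.argmax(np.diff(g[150:200])))+150.5; Rr=300+int(np.argmin(np.diff(g[300:345])))+.5
    g=a[100,:,1]; l=int(np.argmax(np.diff(g[140:200])))+140.5; r=300+int(np.argmin(np.diff(g[300:350])))+.5
    print((L,Rr),(l,r),[round(float(ray(m,u,155,z)[:2]@n*1000),1) for u in(L,Rr)],[round(float(ray(m,u,100,.02)[:2]@n*1000),1) for u in(l,r)])
E
```

```text
w12 438.8 443.43
(176.5, 316.5) (195.5, 329.5) [-84.4, -28.4] [-82.7, -13.8]
w13 438.33 440.37
(176.5, 316.5) (192.5, 331.5) [-84.9, -28.8] [-84.4, -13.6]
```

Emit:
servo_tool(rows=[{"dr": [0, 0, 0], "offset": [0.0003, -0.0002, -0.001], "grip": 0.3}, {"dr": [0, 0, 0], "offset": [0.0003, -0.0002, -0.002], "grip": 0.3}, {"dr": [0, 0, 0], "offset": [0.0003, -0.0002, -0.0025], "grip": 0.3}, {"dr": [0, 0, 0], "offset": [0.0003, -0.0002, -0.0028], "grip": 0.3}, {"dr": [0, 0, 0], "offset": [0.0003, -0.0002, -0.0028], "grip": 0.3}, {"dr": [0, 0, 0], "offset": [0.0003, -0.0002, -0.0028], "grip": 0.3}])

```text
time: 15.0
tool_pos: [0.5001, 0.0192, 0.0634]
eef_rot: [-0.149, 1.57, 0.004]
contact_force: [-3.4, -0.3, 9.4]
width: 0.659
```

```bash
python3 w.py w14; python3 -c "
import cv2;a=cv2.imread('pics/w14.png');print(a[115:145,270].tolist())"
```

```text
t 15.0 pos [0.5001 0.0192 0.0634] x [ 0.001  0.    -1.   ] y [-0.152  0.988 -0.   ] yaw_y 98.74 F [-3.4 -0.3  9.4] w 0.659 q [ 0.04  0.37 -0.5   0.69 -0.   -0.11]
blue c 441.1 39.1 size 0.0 0.0 yaw 0.0 px 1
[[161, 149, 140], [161, 150, 141], [160, 148, 139], [160, 147, 139], [159, 148, 139], [157, 144, 137], [163, 149, 141], [161, 150, 140], [160, 148, 140], [92, 85, 81], [47, 44, 43], [19, 20, 23], [19, 21, 22], [72, 68, 62], [85, 73, 65], [88, 76, 75], [90, 66, 58], [81, 40, 25], [86, 67, 61], [111, 100, 98], [152, 139, 137], [114, 110, 111], [103, 105, 106], [153, 156, 158], [215, 218, 221], [229, 231, 234], [236, 237, 236], [242, 239, 238], [244, 241, 240], [243, 239, 238]]
```

Emit:
servo_tool(rows=[{"dr": [0, 0, 0], "offset": [0, 0, 0], "grip": 0.75}, {"dr": [0, 0, 0], "offset": [0, 0, 0], "grip": 1}, {"dr": [0, 0, 0], "offset": [0, 0, 0], "grip": 1}, {"dr": [0, 0, 0], "offset": [0, 0, 0], "grip": 1}, {"dr": [0, 0, 0], "offset": [0, 0, 0], "grip": 1}, {"dr": [0, 0, 0], "offset": [0, 0, 0.02], "grip": 1}, {"dr": [0, 0, 0], "offset": [0, 0, 0.06], "grip": 1}, {"dr": [0, 0, 0], "offset": [0, 0, 0.1], "grip": 1}, {"dr": [0, 0, 0], "offset": [0, 0, 0.14], "grip": 1}, {"dr": [0, 0, 0], "offset": [0, 0, 0.157], "grip": 1}, {"dr": [0, 0, 0], "offset": [0, 0, 0.157], "grip": 1}, {"dr": [0, 0, 0], "offset": [0, 0, 0.157], "grip": 1}])

```text
time: 16.25
tool_pos: [0.4998, 0.0192, 0.2189]
eef_rot: [2.927, 1.571, 3.08]
contact_force: [-0.6, -1.0, -0.4]
width: 0.997
```

```bash
python3 w.py w15; python3 - <<'E'
from seg import *
m=np.load("m_w15.npy",allow_pickle=True).item(); a=cv2.cvtColor(cv2.imread("pics/w15.png"),cv2.COLOR_BGR2RGB)
r,g,b=[a[...,i].astype(int) for i in range(3)]
rects("white",a,m,(190,60,310,300),(r>200),.06)
rects("dot",a,m,(190,60,310,300),(r>120)&(g<90),.06)
a=a[60:260,140:350]; cv2.imwrite("pics/w15b.png",cv2.resize(a[...,::-1],None,fx=3,fy=3,interpolation=cv2.INTER_CUBIC))
E
```

```text
t 16.25 pos [0.4998 0.0192 0.2189] x [-0.  0. -1.] y [-0.152  0.988  0.   ] yaw_y 98.74 F [-0.6 -1.  -0.4] w 0.997 q [ 0.04  0.23 -0.25  1.08  0.   -0.11]
attempt to get argmax of an empty sequence
white c 490.8 17.9 size 128.6 75.1 yaw 8.7 px 9846
dot c 521.5 22.7 size 13.7 13.0 yaw 8.8 px 175
```

Emit:
servo_tool(rows=[{"dr": [0, 0, 0], "offset": [0.01, -0.01, 0.02], "grip": 1}, {"dr": [0, 0, 0], "offset": [0.03, -0.03, 0.03], "grip": 1}, {"dr": [0, 0, -2], "offset": [0.06, -0.05, 0.03], "grip": 1}, {"dr": [0, 0, -6], "offset": [0.08, -0.075, 0.03], "grip": 1}, {"dr": [0, 0, -9], "offset": [0.1, -0.095, 0.03], "grip": 1}, {"dr": [0, 0, -9], "offset": [0.1, -0.095, 0.03], "grip": 1}, {"dr": [0, 0, -9], "offset": [0.1, -0.095, 0.03], "grip": 1}, {"dr": [0, 0, -9], "offset": [0.1, -0.095, 0.03], "grip": 1}])

```text
time: 17.1
tool_pos: [0.5986, -0.0752, 0.248]
eef_rot: [2.936, 1.568, 2.933]
contact_force: [-0.4, 0.2, -0.9]
width: 0.999
```

```bash
python3 w.py w16; python3 - <<'E'
import cv2, numpy as np
a=cv2.imread("pics/w16.png"); a=cv2.resize(a,(800,600),interpolation=cv2.INTER_CUBIC)
b=cv2.imread("pics/w15b.png"); b=cv2.resize(b,(250,238)); a[0:238,0:250]=b
cv2.imwrite("pics/w16b.png",a)
E
```

```text
t 17.1 pos [ 0.5986 -0.0752  0.248 ] x [-0.003  0.001 -1.   ] y [0.004 1.    0.001] yaw_y 89.79 F [-0.4  0.2 -0.9] w 0.999 q [-0.13  0.4   0.07  1.24  0.   -0.12]
blue c 445.4 -14.2 size 0.0 0.0 yaw 0.0 px 1
```

View pics/w16b.png

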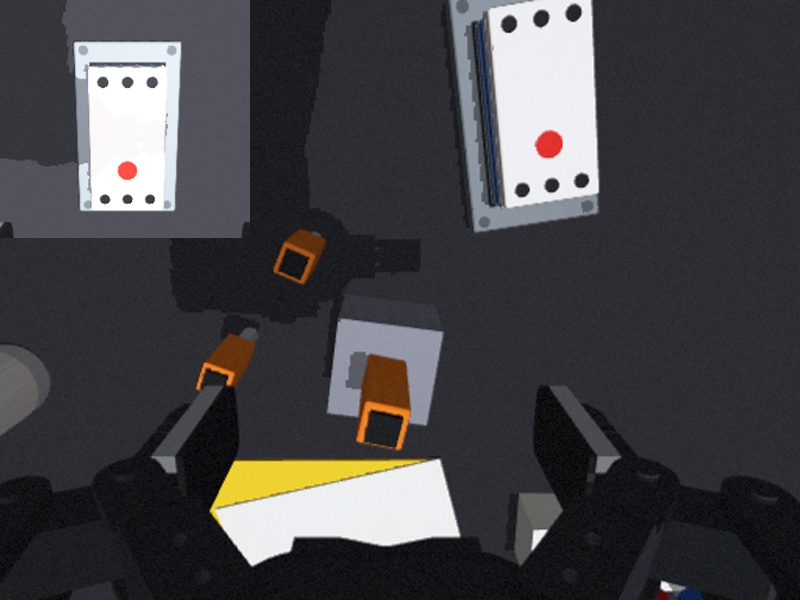

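```bash
python3 - <<'E'
from seg import *
m=np.load("m_w16.npy",allow_pickle=True).item(); k=1.5625
P=lambda u,v,z: ray(m,(u+.5)/k-.5,(v+.5)/k-.5,z)[:2]
for C,z in(([(365,402),(411,405),(404,450),(357,440)],.13),([(341,318),(443,333),(430,425),(327,412)],.06)):
    W=np.array([P(u,v,z) for u,v in C]); print(W.round(4).tolist(),"c",W.mean(0).round(4))
    for i in range(4):
        e=W[(i+1)%4]-W[i]; print(round(np.linalg.norm(e)*1000,1),np.degrees(np.arctan2(e[1],e[0])).round(1)%90)
a=cv2.imread("pics/w16.png").astype(int)
c=a[245:300,215:275].astype(np.uint8); cv2.imwrite("pics/g.png",cv2.resize(c,None,fx=10,fy=10,interpolation=cv2.INTER_CUBIC))
m2=env.camera_model("top")
E
```

```text
[[0.6543, -0.0864], [0.6562, -0.0618], [0.6838, -0.0653], [0.6774, -0.0912]] c [ 0.6679 -0.0762]
24.7 85.7
27.8 82.6
26.6 76.2
23.5 78.4
[[0.6299, -0.1046], [0.6406, -0.0374], [0.7089, -0.0446], [0.6985, -0.1163]] c [ 0.6694 -0.0757]
68.0 81.0
68.7 84.0
72.5 81.8
69.6 80.30000000000001
```

View pics/g.png

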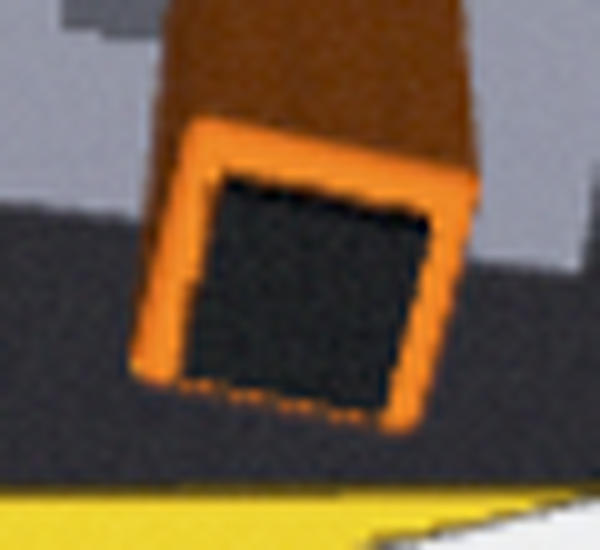

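```bash
python3 - <<'E'
from seg import *
m=np.load("m_w16.npy",allow_pickle=True).item()
W=np.array([ray(m,215+u/10-.45,245+v/10-.45,.13)[:2] for u,v in[(195,118),(480,178),(410,435),(132,375)]])
print(W.round(4).tolist(),W.mean(0).round(4))
for i in range(4):
    e=W[(i+1)%4]-W[i]; print(round(np.linalg.norm(e)*1000,1),(np.degrees(np.arctan2(e[1],e[0]))%90).round(1))
E
```

```text
[[0.6537, -0.0859], [0.6593, -0.062], [0.684, -0.0678], [0.678, -0.0917]] [ 0.6687 -0.0768]
24.6 76.7
25.3 76.8
24.6 76.0
25.0 76.7
```

Emit:
servo_tool(rows=[{"dr": [0, 0, -6], "offset": [0.035, -0.001, 0], "grip": 1}, {"dr": [0, 0, -13.2], "offset": [0.07, -0.0015, 0], "grip": 1}, {"dr": [0, 0, -13.2], "offset": [0.07, -0.0015, -0.03], "grip": 1}, {"dr": [0, 0, -13.2], "offset": [0.07, -0.0015, -0.07], "grip": 1}, {"dr": [0, 0, -13.2], "offset": [0.07, -0.0015, -0.11], "grip": 1}, {"dr": [0, 0, -13.2], "offset": [0.07, -0.0015, -0.14], "grip": 1}, {"dr": [0, 0, -13.2], "offset": [0.07, -0.0015, -0.153], "grip": 1}, {"dr": [0, 0, -13.2], "offset": [0.07, -0.0015, -0.153], "grip": 1}, {"dr": [0, 0, -13.2], "offset": [0.07, -0.0015, -0.153], "grip": 1}, {"dr": [0, 0, -13.2], "offset": [0.07, -0.0015, -0.153], "grip": 1}])

```text
time: 18.15
tool_pos: [0.6716, -0.0773, 0.0988]
eef_rot: [0.124, 1.567, -0.11]
contact_force: [0.7, -0.1, 0.1]
width: 1.0
```

```bash
python3 w.py w17
```

```text
t 18.15 pos [ 0.6716 -0.0773  0.0988] x [ 0.004 -0.    -1.   ] y [0.232 0.973 0.001] yaw_y 76.56 F [ 0.7 -0.1  0.1] w 1.0 q [-0.11  0.6   0.01  0.98  0.    0.12]
attempt to get argmax of an empty sequence
```

View pics/w17.png

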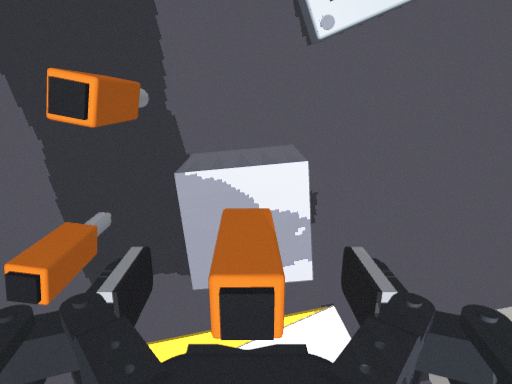

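Emit:
servo_tool(rows=[{"dr": [0, 0, 0], "offset": [-0.001, 0.0005, -0.001], "grip": 1}, {"dr": [0, 0, 0], "offset": [-0.001, 0.0005, -0.001], "grip": 0.7}, {"dr": [0, 0, 0], "offset": [-0.001, 0.0005, -0.001], "grip": 0.5}, {"dr": [0, 0, 0], "offset": [-0.001, 0.0005, -0.001], "grip": 0.4}, {"dr": [0, 0, 0], "offset": [-0.001, 0.0005, -0.001], "grip": 0.35}, {"dr": [0, 0, 0], "offset": [-0.001, 0.0005, -0.001], "grip": 0.3}, {"dr": [0, 0, 0], "offset": [-0.001, 0.0005, -0.001], "grip": 0.2}, {"dr": [0, 0, 0], "offset": [-0.001, 0.0005, -0.001], "grip": 0.1}, {"dr": [0, 0, 0], "offset": [-0.001, 0.0005, -0.001], "grip": 0.05}, {"dr": [0, 0, 0], "offset": [-0.001, 0.0005, -0.001], "grip": 0.05}, {"dr": [0, 0, 0], "offset": [-0.001, 0.0005, -0.001], "grip": 0.05}])

```text
time: 19.3
tool_pos: [0.669, -0.0768, 0.0954]
eef_rot: [0.02, 1.571, -0.214]
contact_force: [0.6, 0.1, 1.1]
width: 0.296
```

```bash
python3 -c "
from h import *
st()"
```

```text
t 19.3 pos [ 0.669  -0.0768  0.0954] x [ 0. -0. -1.] y [0.233 0.973 0.   ] yaw_y 76.54 F [0.6 0.1 1.1] w 0.296 q [-0.11  0.6   0.    0.97 -0.    0.12]
```

Emit:
servo_tool(rows=[{"dr": [0, 0, 0], "offset": [0, 0, 0.01], "grip": 0.05}, {"dr": [0, 0, 0], "offset": [0, 0, 0.03], "grip": 0.05}, {"dr": [0, 0, 0], "offset": [0, 0, 0.055], "grip": 0.05}, {"dr": [0, 0, 0], "offset": [0, 0, 0.085], "grip": 0.05}, {"dr": [0, 0, 0], "offset": [0, 0, 0.12], "grip": 0.05}, {"dr": [0, 0, 0], "offset": [0, 0, 0.12], "grip": 0.05}, {"dr": [0, 0, 0], "offset": [-0.037, 0.025, 0.12], "grip": 0.05}, {"dr": [0, 0, 0], "offset": [-0.075, 0.05, 0.12], "grip": 0.05}, {"dr": [0, 0, 0], "offset": [-0.112, 0.075, 0.12], "grip": 0.05}, {"dr": [0, 0, 0], "offset": [-0.14, 0.094, 0.12], "grip": 0.05}, {"dr": [0, 0, 0], "offset": [-0.1473, 0.0994, 0.12], "grip": 0.05}, {"dr": [0, 0, 0], "offset": [-0.1473, 0.0994, 0.12], "grip": 0.05}])

```text
time: 20.5
tool_pos: [0.5203, 0.0232, 0.2153]
eef_rot: [-2.698, 1.57, -2.931]
contact_force: [1.9, -0.1, -1.5]
width: 0.298
```

```bash
cat > chk.py <<'E'
from seg import *
s,R=st(); p=s["tool_pos"]; x=R[:,0]; dd=np.array([.5217,.0226])
print("to dot mm",((dd-p[:2])*1000).round(1))
for n in("top","side","wrist"):
    m=env.camera_model(n); a=env.capture(n); cv2.imwrite(f"pics/z_{n}.png",cv2.cvtColor(a,cv2.COLOR_RGB2BGR)); h=cv2.cvtColor(a,cv2.COLOR_RGB2HSV).astype(int)
    tip=p+x*.089; print(n,"exp tip",np.round(proj(m,tip),1),"nose",np.round(proj(m,p+x*.075),1),"shoulder",np.round(proj(m,p+x*.035),1),"dot",np.round(proj(m,[*dd,.06]),1))
    red=(((h[...,0]<5)|(h[...,0]>175))&(h[...,1]>150)&(h[...,2]>100))
    k,l,S,C=cv2.connectedComponentsWithStats(red.astype(np.uint8))
    for i in range(1,k):
        if S[i,4]>6: print("  red",C[i].round(1),S[i].tolist())
    org=((h[...,0]>=6)&(h[...,0]<16)&(h[...,1]>170)&(h[...,2]>70))
    k,l,S,C=cv2.connectedComponentsWithStats(org.astype(np.uint8))
    for i in range(1,k):
        if S[i,4]>15: print("  orange",C[i].round(1),S[i].tolist())
E
python3 chk.py
```

```text
t 20.5 pos [0.5203 0.0232 0.2153] x [-0.001 -0.    -1.   ] y [ 0.231  0.973 -0.   ] yaw_y 76.63 F [ 1.9 -0.1 -1.5] w 0.298 q [ 0.04  0.27 -0.21  1.09 -0.    0.28]
to dot mm [ 1.4 -0.6]
top exp tip [242.7 209.9] nose [242.6 209.1] shoulder [242.3 206.6] dot [243.1 213.1]
  red [198.8 113.1] [196, 110, 6, 7, 32]
  red [392.7 236. ] [392, 235, 3, 3, 7]
  orange [368.5  46.8] [363, 45, 11, 4, 21]
  orange [257.4  59.2] [238, 56, 39, 7, 80]
  orange [157.1  70.5] [150, 69, 15, 4, 21]
  orange [136.1  73. ] [124, 70, 26, 6, 55]
  orange [303.5 160. ] [299, 154, 10, 12, 68]
  orange [290.2 185.1] [286, 180, 10, 11, 59]
side exp tip [246.4 158.1] nose [246.3 153.8] shoulder [246.1 141.3] dot [247.3 177.3]
wrist exp tip [247.2 200.7] nose [247.2 207.3] shoulder [247.2 231.6] dot [246.8 179.6]
  red [246.6 179.5] [239, 172, 17, 16, 210]
  orange [246.6 269.9] [208, 216, 78, 128, 6338]
  orange [113.1 273. ] [89, 257, 42, 33, 771]
  orange [ 96.8 289.2] [90, 288, 16, 4, 21]
  orange [101.  345.2] [95, 336, 13, 19, 103]
```

```bash
python3 - <<'E'
import cv2
a=cv2.imread("pics/z_wrist.png")
for v in range(184,220,2): print(v,a[v,230:265,1].tolist())
E
```

```text
184 [249, 250, 250, 250, 250, 250, 250, 250, 250, 182, 81, 49, 50, 45, 47, 50, 49, 48, 51, 56, 49, 49, 49, 49, 196, 247, 249, 249, 249, 249, 249, 250, 250, 250, 249]
186 [249, 249, 249, 249, 250, 250, 250, 250, 250, 249, 245, 176, 79, 52, 47, 47, 49, 53, 47, 50, 50, 50, 144, 238, 249, 249, 250, 249, 250, 250, 249, 249, 249, 250, 250]
188 [250, 250, 250, 249, 250, 249, 250, 250, 249, 250, 250, 249, 247, 243, 240, 216, 207, 205, 205, 238, 244, 249, 249, 250, 250, 250, 249, 249, 249, 250, 249, 249, 249, 250, 249]
190 [249, 250, 249, 249, 249, 250, 250, 250, 250, 249, 249, 249, 249, 249, 249, 250, 249, 250, 249, 249, 249, 249, 250, 249, 249, 250, 250, 250, 250, 249, 249, 250, 249, 250, 249]
192 [249, 249, 249, 250, 249, 249, 249, 249, 250, 249, 249, 249, 250, 250, 250, 250, 249, 249, 250, 249, 250, 249, 250, 250, 249, 249, 250, 249, 250, 250, 250, 250, 249, 249, 249]
194 [249, 249, 249, 249, 249, 249, 250, 249, 249, 249, 249, 249, 249, 249, 249, 249, 249, 249, 250, 249, 249, 249, 250, 250, 250, 250, 249, 249, 249, 249, 249, 249, 249, 249, 249]
196 [249, 249, 249, 249, 250, 250, 249, 250,
[... 1329 characters left out ...]
, 129, 204, 255, 255, 255, 255, 255, 254]
212 [248, 249, 249, 249, 176, 123, 131, 131, 133, 136, 136, 135, 133, 131, 135, 133, 133, 133, 133, 131, 132, 132, 132, 132, 131, 130, 128, 127, 125, 241, 248, 238, 231, 230, 229]
214 [248, 249, 250, 249, 235, 155, 131, 133, 137, 134, 132, 136, 132, 133, 131, 132, 133, 133, 132, 131, 132, 133, 130, 134, 130, 131, 129, 130, 128, 170, 226, 230, 231, 228, 216]
216 [114, 117, 116, 115, 142, 102, 92, 97, 92, 91, 91, 93, 91, 92, 93, 91, 89, 92, 92, 91, 89, 94, 97, 90, 94, 91, 91, 90, 90, 96, 100, 104, 103, 98, 86]
218 [86, 86, 86, 90, 86, 87, 85, 87, 88, 88, 89, 86, 86, 89, 87, 85, 88, 88, 85, 87, 89, 87, 88, 88, 86, 85, 85, 86, 87, 86, 88, 86, 84, 88, 89]
```

```bash
python3 - <<'E'
from seg import *
s,R=st(); p=s["tool_pos"]; m=env.camera_model("wrist"); x,y,z=R.T
print("cam rel tool",(R.T@(-m["R"].T@m["t"]-p)).round(4))
for h in(-.003,0,.003):
  for o in(0,.002,.004):
    q=p+z*o-x*h
    th=np.linspace(0,6.28,60)
    rim=np.array([proj(m,q+x*.075+.008*(np.cos(t)*z+np.sin(t)*y)) for t in th])
    e1,e2=[proj(m,q+x*.035-.013*z+k*y) for k in(-.013,.013)]
    t1,t2=[proj(m,q-x*.035-.013*z+k*y) for k in(-.013,.013)]
    print(h,o,"nose minrow",rim[:,1].min().round(1),"cols",rim[:,0].min().round(1),rim[:,0].max().round(1),"body low",np.round([*e1,*e2],1),"body top",np.round([*t1,*t2],1))
a=cv2.imread("pics/z_wrist.png").astype(int)
o=(a[...,2]-a[...,0]>50)
for v in range(214,350,8):
    u=np.nonzero(o[v,195:300])[0]; print(v,u.min()+195 if len(u) else 0,u.max()+195 if len(u) else 0,a[v,247].tolist())
E
```

```text
t 20.65 pos [0.523  0.0221 0.2153] x [ 0.001 -0.    -1.   ] y [0.233 0.972 0.   ] yaw_y 76.51 F [ 0.9 -0.6 -0.8] w 0.296 q [ 0.04  0.27 -0.21  1.09 -0.    0.28]
cam rel tool [-0.1255  0.0002 -0.0719]
-0.003 0 nose minrow 198.2 cols 234.7 258.6 body low [222.5 211.6 270.7 211.6] body top [207.  283.6 285.8 283.6]
-0.003 0.002 nose minrow 201.1 cols 234.8 258.6 body low [222.6 215.1 270.7 215.1] body top [207.3 288.9 285.5 288.9]
-0.003 0.004 nose minrow 204.0 cols 234.8 258.6 body low [222.6 218.6 270.6 218.6] body top [207.5 294.1 285.3 294.1]
0 0 nose minrow 199.6 cols 234.6 258.8 body low [222.1 213.5 271.1 213.5] body top [205.9 288.7 286.8 288.8]
0 0.002 nose minrow 202.5 cols 234.6 258.7 body low [222.2 217.1 271.1 217.1] body top [206.2 294.1 286.6 294.2]
0 0.004 nose minrow 205.4 cols 234.6 258.7 body low [222.2 220.6 271.  220.6] body top [206.4 299.5 286.4 299.5]
0.003 0 nose minrow 201.0 cols 234.4 258.9 body low [221.7 215.5 271.6 215.5] body top [204.8 294.2 288.  294.2]
0.003 0.002 nose minrow 204.0 cols 234.4 258.9 body low [221.7 219.1 271.5 219.1] body top [205.  299.7 287.7 299.8]
0.003 0.004 nose minrow 206.9 cols 234.5 258.9 body low [221.8 222.7 271.4 222.7] body top [205.2 305.2 287.5 305.2]
214 0 0 [140, 133, 130]
222 222 272 [31, 89, 167]
230 220 273 [25, 87, 164]
238 219 275 [29, 86, 166]
246 217 276 [30, 88, 166]
254 215 278 [28, 89, 167]
262 214 280 [33, 89, 168]
270 212 281 [25, 84, 165]
278 210 283 [31, 88, 167]
286 209 284 [33, 95, 181]
294 208 285 [49, 145, 248]
302 208 285 [31, 25, 24]
310 208 285 [48, 42, 42]
318 209 285 [42, 36, 39]
326 209 284 [47, 42, 42]
334 210 284 [47, 39, 39]
342 210 284 [47, 39, 41]
```

Emit:
servo_tool(rows=[{"dr": [0, 0, 0], "offset": [-0.001, 0, -0.02], "grip": 0.05}, {"dr": [0, 0, 0], "offset": [-0.001, 0, -0.04], "grip": 0.05}, {"dr": [0, 0, 0], "offset": [-0.001, 0, -0.055], "grip": 0.05}, {"dr": [0, 0, 0], "offset": [-0.001, 0, -0.06], "grip": 0.05}, {"dr": [0, 0, 0], "offset": [-0.001, 0, -0.062], "grip": 0.05}, {"dr": [0, 0, 0], "offset": [-0.001, 0, -0.062], "grip": 0.05}, {"dr": [0, 0, 0], "offset": [-0.001, 0, -0.062], "grip": 0.05}, {"dr": [0, 0, 0], "offset": [-0.001, 0, -0.062], "grip": 0.05}])

```text
time: 21.45
tool_pos: [0.5213, 0.0226, 0.1541]
eef_rot: [0.263, 1.569, 0.028]
contact_force: [-0.3, 0.3, -1.8]
width: 0.297
```

```bash
python3 chk.py | grep -A3 -E "^t |wrist|to dot|side"; python3 - <<'E'
from h import *
for i in range(3):
    env.capture("side"); s=env.observe(); print(s["tool_pos"].round(4),s["contact_force"].round(2))
E
```

```text
t 21.45 pos [0.5213 0.0226 0.1541] x [ 0.002  0.    -1.   ] y [0.233 0.973 0.   ] yaw_y 76.54 F [-0.3  0.3 -1.8] w 0.297 q [ 0.04  0.31 -0.32  0.94 -0.    0.28]
to dot mm [0.4 0. ]
top exp tip [243.1 212.9] nose [243.1 212.2] shoulder [242.9 209.9] dot [243.1 213.1]
  red [198.8 113.1] [196, 110, 6, 7, 32]
  orange [364.5  47.2] [355, 45, 20, 5, 35]
--
side exp tip [247.2 175.9] nose [247.1 171.9] shoulder [246.9 160.2] dot [247.3 177.3]
wrist exp tip [246.7 204.9] nose [246.7 211.7] shoulder [246.7 236.8] dot [246.8 202.9]
  red [246.6 198.3] [237, 193, 21, 13, 157]
  orange [246.6 270.1] [208, 216, 78, 128, 6338]
  orange [ 82.  302.1] [65, 293, 33, 24, 211]
[0.5208 0.0226 0.1537] [ 0.02  0.46 -1.25]
[0.5208 0.0226 0.1536] [-0.53  0.66 -0.98]
[0.5207 0.0226 0.1535] [ 0.14 -0.24 -0.77]
```

Emit:
servo_tool(rows=[{"dr": [0, 0, 0], "offset": [0, 0, -0.002], "grip": 0.05}, {"dr": [0, 0, 0], "offset": [0, 0, -0.004], "grip": 0.05}, {"dr": [0, 0, 0], "offset": [0, 0, -0.006], "grip": 0.05}, {"dr": [0, 0, 0], "offset": [0, 0, -0.007], "grip": 0.05}, {"dr": [0, 0, 0], "offset": [0, 0, -0.007], "grip": 0.05}, {"dr": [0, 0, 0], "offset": [0, 0, -0.007], "grip": 0.05}, {"dr": [0, 0, 0], "offset": [0, 0, -0.007], "grip": 0.05}, {"dr": [0, 0, 0], "offset": [0, 0, -0.007], "grip": 0.05}])

```text
time: 22.55
tool_pos: [0.5207, 0.0226, 0.1464]
eef_rot: [0.468, 1.571, 0.233]
contact_force: [-0.9, 0.2, 1.7]
width: 0.301
```

```bash
cat > avg.py <<'E'
from h import *
P=[];F=[]
for i in range(8):
    env.capture("side"); s=env.observe(); P.append(s["tool_pos"]);F.append(s["contact_force"])
print("mean",np.mean(P,0).round(4),np.mean(F,0).round(2),"sd",np.std(F,0).round(2)); st()
E
python3 avg.py
```

```text
mean [0.5207 0.0226 0.1464] [-0.39 -0.14  0.96] sd [0.28 0.36 0.38]
t 22.95 pos [0.5207 0.0226 0.1463] x [ 0.  0. -1.] y [0.233 0.973 0.   ] yaw_y 76.54 F [-0.1  0.3  1.2] w 0.301 q [ 0.04  0.32 -0.33  0.92  0.    0.28]
```

Emit:
servo_tool(rows=[{"dr": [0, 0, 0], "offset": [0, 0, -0.0015], "grip": 0.05}, {"dr": [0, 0, 0], "offset": [0, 0, -0.003], "grip": 0.05}, {"dr": [0, 0, 0], "offset": [0, 0, -0.0032], "grip": 0.05}, {"dr": [0, 0, 0], "offset": [0, 0, -0.0032], "grip": 0.05}, {"dr": [0, 0, 0], "offset": [0, 0, -0.0032], "grip": 0.05}, {"dr": [0, 0, 0], "offset": [0, 0, -0.0032], "grip": 0.05}])

```text
time: 23.55
tool_pos: [0.5207, 0.0226, 0.1432]
eef_rot: [0.303, 1.571, 0.068]
contact_force: [-0.2, -0.1, 2.0]
width: 0.3
```

```bash
python3 avg.py; python3 chk.py | grep -A6 wrist; python3 - <<'E'
from h import *
a=cv2.imread("pics/z_wrist.png").astype(int); m=env.camera_model("wrist")
print([(v,a[v,247].tolist()) for v in range(188,224,1)])
# white top corner check & dot px at expected rows
r,R=st()
b=(a[...,2]-a[...,1]>80)&(a[...,0]<90)
print(a[100:135,247,1].tolist())
E
```

```text
mean [0.5207 0.0226 0.1432] [-0.28  0.15  2.21] sd [0.49 0.53 0.48]
t 23.95 pos [0.5207 0.0226 0.1431] x [ 0. -0. -1.] y [0.233 0.973 0.   ] yaw_y 76.54 F [-0.5  0.8  1.8] w 0.293 q [ 0.04  0.32 -0.34  0.91 -0.    0.28]
wrist exp tip [246.7 204.4] nose [246.7 211.2] shoulder [246.6 236.2] dot [247.  208.5]
  red [246.  200.8] [236, 198, 22, 9, 56]
  orange [246.6 270.2] [208, 216, 78, 128, 6339]
  orange [ 76.8 306.8] [68, 302, 19, 13, 84]
[(188, [255, 255, 255]), (189, [255, 255, 255]), (190, [255, 255, 255]), (191, [249, 248, 249]), (192, [237, 238, 240]), (193, [236, 238, 241]), (194, [237, 239, 241]), (195, [236, 238, 241]), (196, [237, 239, 241]), (197, [145, 150, 216]), (198, [58, 61, 206]), (199, [37, 41, 204]), (200, [57, 59, 188]), (201, [117, 112, 134]), (202, [124, 119, 116]), (203, [123, 119, 115]), (204, [125, 120, 116]), (205, [124, 119, 115]), (206, [124, 118, 115]), (207, [123, 117, 114]), (208, [120, 115, 110]), (209, [124, 116, 114]), (210, [124, 117, 116]), (211, [127, 117, 114]), (212, [123, 117, 113]), (213, [123, 117, 116]), (214, [124, 117, 114]), (215, [86, 100, 128]), (216, [42, 82, 143]), (217, [24, 76, 145]), (218, [24, 77, 146]), (219, [26, 78, 146]), (220, [21, 74, 145]), (221, [24, 75, 146]), (222, [25, 77, 147]), (223, [22, 76, 146])]
t 24.1 pos [0.5207 0.0226 0.1431] x [ 0.  0. -1.] y [0.233 0.973 0.   ] yaw_y 76.54 F [ 0.5 -0.4  2.7] w 0.298 q [ 0.04  0.32 -0.34  0.91  0.    0.28]
[255, 255, 255, 255, 255, 255, 255, 255, 255, 255, 255, 255, 255, 255, 255, 255, 255, 255, 255, 255, 255, 255, 255, 255, 255, 255, 255, 255, 255, 255, 255, 255, 255, 255, 255]
```

```bash
python3 -c "
from h import *
print(env.finish_job()); st()"
```

```text
the job is handed in; nothing more can be done
None
the job is handed in; nothing more can be done
```

The job is done and handed in at about 24.1 s of the 72 s allowed. The gauge was still gripped and pressing on the red dot.

- **Cassettes:** The blue cassette lies on the plate about 2.3–2.5 mm inside the outline's near edge. Its centre is within about 0.5 mm of the plate's centre, at the same yaw. The white cassette is on top with its dot up, about 0.3 mm off the blue one just before I let go.
- **Gauge:** It is upright, and the tip is about 1 mm or less from the dot's centre by the wrist camera.
- **Pressing:** The force reading puts the stylus about 6.2 mm in, from a push of about 3.3 N; the tool height gives about 5.8 mm. The highest force I read while placing the cassettes was 12.5 N.
- **Disagreements:** The tool stopped 1–2.6 mm off after fast moves, by camera and pose readings. I corrected both cassettes before release and the tool before gripping the gauge. The blob-fitting code's size for the placed white cassette was off because bright plate pixels were included, so I relied on its dot position and the picture.
- **Not checked:** After the final press I had used all 12 picture views, so that check was numbers only. I did not measure the bottles, can and mouse again. I never worked near them, and no reading showed an unexpected contact.

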